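Load a rod clamp block under the sprung leaf of a drill jig

TASK

Load the metal rod clamp block into the drill jig for drilling, without picking it up: press the jig's long thumb bar down with one fingertip to hold the sprung leaf open, and with the other fingertip push the block along the bed, between the guide rails and under the open leaf, until it sits fully home against the end stop. Keep the leaf held open, so that it never drags on the block, until the block is home; then take the fingers away so that the leaf springs shut onto the block. Only push the block, never lift it, and leave the things round the jig where they are.

Things in the scene. Friction and masses are not known exactly. Their poses are not given: they have to be found in the camera images.
- drill_jig: Leaf drill jig, fixed to the bench: grey base plate 204 x 108 mm, its top at z 14, with a dark steel bed on it. Origin on the bench top under the bed's centre line; x = loading direction (along the bed, away from the robot), y = left, z up. 'Jig' numbers in these notes are mm in this frame. Bed: x -100 to 78, y -24 to 24, top at z 24.
- guide_mouth (a point): Point on the bed midway between the front ends of the two straight steel guide rails (jig x 25, y 0, z 24). The rails are 6 mm high, inner faces at jig y -13 and 13, and run to x 78; from there towards the robot they flare, over 28 mm, to entry fences of the same height with inner faces at y -18 and 18, which run to x -98.
- end_stop (a point): Foot of the end stop's face, on the bed's centre line (jig x 75, y 0, z 24); the stop is a bright steel bar 15 mm high. The block must end against it.
- hinge_line (a point): Point on the leaf's hinge line (jig x 0, y 24, z 34), which runs along the jig's x. Round it a sleeve of radius 5 mm from jig x -91 to 79, between two end posts at x -110 to -101 and x 81 to 90, tops at z 43. The pressing finger works left of it, the pushing finger right of it, so it lies between them.
- rod_clamp: Rod clamp block, pale metal, 24 x 40 x 18 mm (x, y, z), about 50 g, a bore and screw holes in its top. Origin: centre of its underside. It starts on the front part of the bed, long (y) axis within 5 degrees of the jig's x axis, centre at jig x -45 to -22. Home: centre at jig x 55, y 0, z 24; 11 mm of it then stick out from under the leaf, so the pushing finger stays clear of the leaf.
- bush_leaf (a joint): Angle of the sprung leaf about its hinge line, rad: 0 = shut on the empty jig, 0.14 = level, shut on the block (pressing about 2 N), 0.84 = hard stop, fully open. Above 0.45 the block passes under it freely; 0.55 to 0.8 is good for holding. Pressing the thumb bar down opens it; a spring shuts it when the bar is let go.
- leaf_edge (a point): Front free corner of the leaf, a steel plate 6 mm thick with a drill bush, lying across the bed from the hinge line to jig y -19, x 46 to 77; its underside is at z 42 when level. It opens upwards like a book; this corner then rises to z 74 at most.
- thumb_bar (a point): Middle of the top of the thumb bar: a red plate with a black rubber strip, 145 mm long (jig x -90 to 55), reaching 2 to 36 mm out from the hinge line to the left and turning with the leaf. Pressing takes 2 to 6 N. Leaf shut: this point at jig y 42, z 47, bar rising outwards 37 degrees. At 0.64 rad it lies flat, top at z 33, out to y 60. A finger can slide along it while the other, 40 to 50 mm to its right, pushes the block.
- oil_bottle: Small yellow oil bottle, 28 mm wide, 78 mm high, standing on the bench just right of the jig; leave it. Origin at the centre of its underside.
- belt_pulley: Small toothed pulley, 24 mm wide, 18 mm high, on the bench left of the jig; leave it. Origin at the centre of its underside.
- hex_key_set: Hex keys in a red holder, 62 x 14 x 52 mm, behind the jig; leave it.
- parts_dish: Steel dish with screws, 97 mm wide, 22 mm high, right of the jig; leave it.
- marker_pen: Red and white marker pen, 135 mm long, 17 mm thick, lying right of the jig near the bench's front edge; leave it.
Mind the look-alikes: they are no part of the job. Of the things like the rod_clamp, leave any that is black; of the rest the smaller one is meant.

How it is judged:
By the outcome, as a careful person would: the job done as asked, in the order asked, and still so for the second after the job is handed in, with the robot touching nothing.
It also fails if it takes over 38 s, if anything falls off the work surface, if the arm or the gripper's body presses on something with over 40 N, if the wrist force passes 120 N, or if a joint passes its speed limit or range.

ROBOT

A 6-joint arm with a two-finger parallel gripper is mounted at the origin on a cart in front of the work surface, level with it; the furniture and walls round the work are solid. World frame = base frame: x ahead of the robot, y to its left, z up, the work surface at z = 0. Lengths are in m, angles in rad, forces in N, time in s.
With the tool pointing down it reaches from about 0.35 to 0.85 m from the base axis. Payload 8.1 kg.
Tool frame: the origin (TCP) lies midway between the tips of the shut fingers; the grasp point (between the pads) lies robot.grasp_offset behind it (robot.grasp_offset is the distance from the TCP to the grasp point, in m); z points along the fingers, y is the direction in which the jaws open and shut (so a half turn about z gives the same grasp; the last joint's range is limited). The gripper opens to 93 mm and grips with 3 to 60 N. Pads are 15 mm wide; open, the fingers measure 128 mm over their backs; the gripper's body (75 mm by 188 mm) begins 65 mm behind the grasp point.
Start: joints at [1.253, 0.13, 1.488, -0, 1.523, -0.085], TCP at [0.138, 0.584, 0.219] pointing down, gripper open.
Joint ranges: [-2.96, 2.96], [-0.89, 2.26], [0.02, 2.5], [-1.34, 4.48], [0, 2.73], [-2.66, 2.66]. Speed limits (rad/s): [2.39, 2.39, 2.79, 3.14, 3.14, 3.14].

INTERFACE

Orientations are given as a rotation vector (axis times angle).
In Python, from plant import robot gives the robot as it stands.
- The arm moves only by the shell command python3 -m handwheel 'ROWS' [OPENING] [FORCE]. ROWS is text: rows parted by semicolons, each of 6 numbers parted by spaces: the shift along the world's x, y, z each as a share of 0.3 m, from -1 to 1, then the turn, a rotation vector about the world's x, y, z each as a share of 45 degrees, from -1 to 1. A call has 1 to 5 rows; each row is the pose to reach, as a shift and turn from the pose commanded when the call began; what a row does not reach only later rows make up. A row lasts 1/10 s, in which the tool goes at most 50 mm and 8.59 degrees, less where a joint would pass 70% of its speed; a pose out of reach is approached as far as the arm can. A call with a number of a shift or a turn outside -1 to 1 is refused whole. A call with a gripper value outside its range is refused whole. OPENING is the closure, from -1 (fully open) to 1 (shut), set as the call begins (- or left out, the last holds). The fingers move at their own pace and stop on an object; FORCE is the grip in N (left out, the last holds). Time passes only in rows, so rows that repeat a pose let the fingers close. It gives the time, the measured TCP pose, the force and the opening at its end, in the units of the state.
- robot.read_state(): the state, without advancing time (a new reading comes with each control period).
- robot.read_camera(name): name is "side" or "top"; returns (picture, depth): 420x560x3 uint8, red, green, blue; 420x560 float32, m along the optical axis (not along the pixel's ray), 0 where there is no reading.
- robot.camera_model(name): a dict with "camera_matrix" (3x3 intrinsics, pixels), "pose" (4x4, takes a point from camera to world coordinates). Camera axes: x right, y down, z forward; pixel columns grow to the right and rows downward; lengths in m; the calibration is good to about 2 mm. A picture is of the moment at which its call begins. camera_model takes no time and is no camera call.
- robot.close_job(): hands the job in, once; it reports no verdict.
Trained networks look in the newest picture that a camera, given by its name, has taken for a name from the list of things; names that differ only in an ending like _2 or _b are one class to them, and where a whole thing is asked for, a point or a joint stands for the part that bears it (a point fixed in the world has none). Each returns a list of dicts, best first, with "conf" (0 to 1); they miss things now and then, are a little off and sometimes report something else, mostly with a low value. They report only what shows in the picture. A call takes as long as a camera call. They do not tell look-alikes from the thing itself.
- robot.look_for(camera, query): "rect" ([centre column, centre row, width, height] in pixels, round what is visible of it).
- robot.silhouettes(camera, query): "pixels" (420x560 bool, what is visible of it) and "rect" ([centre column, centre row, width, height] in pixels, round what is visible of it).
- robot.tip_of(camera, query): "at" ([row, column] in pixels: a listed point, or the origin of a listed thing).
The state is a dict: "t": time; "q": joint angles; "dq": joint speeds; "joint_torque": joint torques, N m; "tool_pos": TCP position; "orientation": TCP orientation; "force": force on the tool from outside, world axes, zero at the start; "wrist_torque": the same for the moment, N m; "opening": finger opening in m.
Only numpy, scipy, OpenCV 4.12 (cv2) and the standard library are available. Lean on these libraries where they do the work, as an engineer would, in place of code of your own. Each camera call takes 0.05 s, during which the arm holds its last target.

## Working session

There is one attempt and no reset: what is moved stays moved. The work goes in short steps, Python scripts to look and compute and a shell command to move; the robot and the scene stay as the last step left them, time stands still between calls to the robot, and variables do not carry over. Pictures are saved under pics/ and viewed, and the job is handed in when it is done.

```bash
ls; mkdir -p pics; python3 - <<'E'
from plant import robot
import cv2,numpy as np
s=robot.read_state();print(s['t'],s['tool_pos'],s['orientation'],s['opening'],robot.grasp_offset)
for c in['top','side']:
    p,d=robot.read_camera(c);cv2.imwrite(f'pics/{c}0.png',p[...,::-1]);np.save(f'{c}0.npy',d)
    m=robot.camera_model(c);print(c,m['camera_matrix'],m['pose'])
    for q in['drill_jig','guide_mouth','end_stop','hinge_line','rod_clamp','leaf_edge','thumb_bar','oil_bottle','belt_pulley']:
        print(q,[(np.round(r['at'],1).tolist(),round(r['conf'],2)) for r in robot.tip_of(c,q)[:4]])
E
```

```text
pics
0.0 [0.13823954 0.58326669 0.21758087] [-3.64929139e-01 -3.11996556e+00  2.87325006e-03] 0.09306058941392145 0.0188
top [[488.20620456   0.         272.67910588]
 [  0.         488.20620456 212.35998711]
 [  0.           0.           1.        ]] [[-0.02107365 -0.99921004  0.03369272  0.51955144]
 [-0.99923896  0.02215674  0.03210269 -0.01411091]
 [-0.03282385 -0.03299056 -0.99891652  1.1656181 ]
 [ 0.          0.          0.          1.        ]]
drill_jig [([211.9, 290.6], 0.96), ([224.9, 250.5], 0.57)]
guide_mouth [([202.0, 288.4], 0.63)]
end_stop [([181.6, 286.9], 0.88), ([216.8, 280.3], 0.75), ([201.4, 288.5], 0.73)]
hinge_line [([218.0, 278.4], 0.86)]
rod_clamp [([266.5, 224.4], 0.8), ([225.0, 347.8], 0.67)]
leaf_edge [([193.3, 295.1], 0.76)]
thumb_bar [([223.1, 275.0], 0.58), ([214.7, 276.9], 0.22)]
oil_bottle [([196.9, 317.4], 0.49)]
belt_pulley [([225.1, 248.8], 0.44), ([191.4, 385.8], 0.32)]
side [[421.20629343   0.         274.42072462]
 [  0.         421.20629343 216.66590143]
 [  0.           0.           1.        ]] [[-0.9969166   0.06506114 -0.04386726  0.60153948]
 [ 0.07606029  0.66378104 -0.74404944  0.61564918]
 [-0.01929045 -0.7450918  -0.6666829   0.63700668]
 [ 0.          0.          0.          1.        ]]
drill_jig [([239.0, 277.4], 0.58)]
guide_mouth [([235.3, 267.1], 0.74)]
end_stop [([238.7, 246.6], 0.61)]
hinge_line [([235.1, 281.3], 0.75)]
rod_clamp [([227.4, 299.0], 0.76), ([184.3, 324.3], 0.7), ([294.0, 355.9], 0.68), ([201.5, 288.7], 0.66)]
leaf_edge [([225.9, 255.4], 0.68)]
thumb_bar [([235.2, 293.4], 0.73), ([274.4, 300.0], 0.72), ([237.0, 278.7], 0.68)]
oil_bottle [([217.6, 258.2], 0.74)]
belt_pulley [([275.5, 298.4], 0.61)]
```

View pics/top0.png

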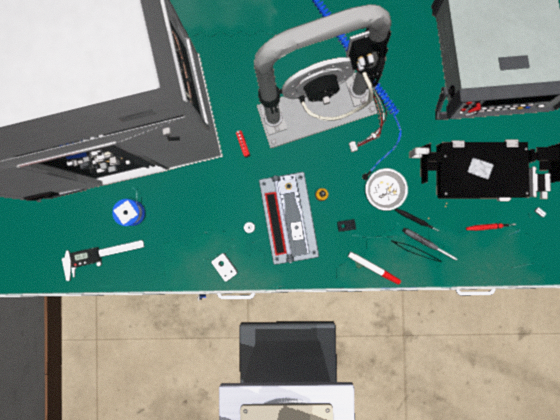

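View pics/side0.png

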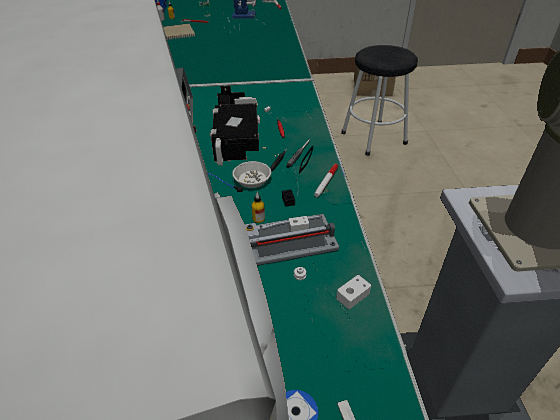

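```bash
python3 - <<'E'
import cv2
a=cv2.imread('pics/top0.png')[140:290,200:400];cv2.imwrite('pics/topc.png',cv2.resize(a,(800,600),interpolation=cv2.INTER_CUBIC))
a=cv2.imread('pics/side0.png')[150:300,200:400];cv2.imwrite('pics/sidec.png',cv2.resize(a,(800,600),interpolation=cv2.INTER_CUBIC))
E
```

```text
(no output)
```

View pics/topc.png

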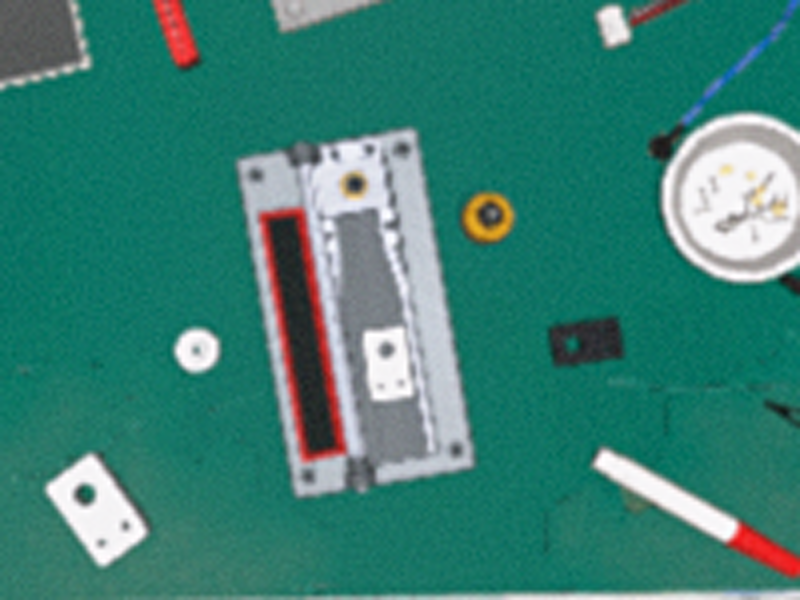

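View pics/sidec.png

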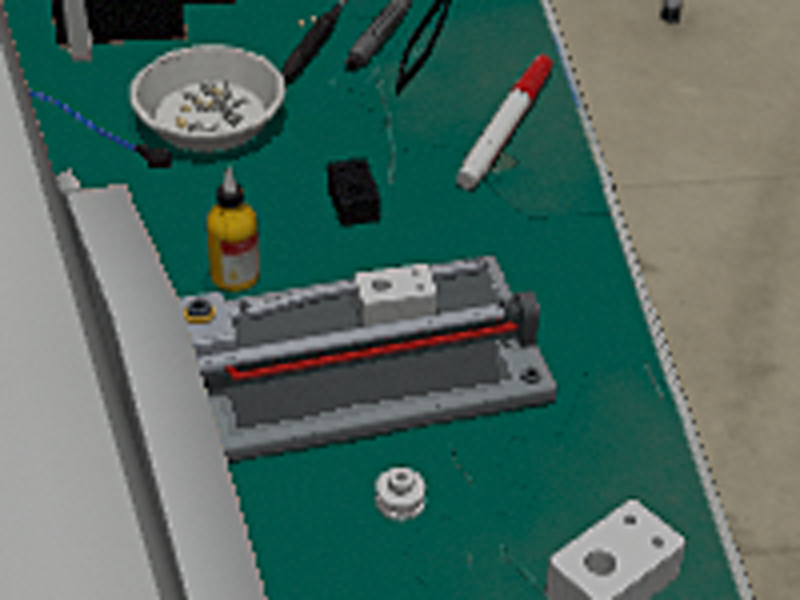

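The top view shows the jig at crop centre. The block, at crop (388,362), is on the bed with the smaller white block's shape. The large white look-alike at (97,510) and the black one at (585,342) stay put. Next I fit the jig's pose.

```bash
cat > h.py <<'E'
import numpy as np,cv2
from plant import robot
from scipy.spatial.transform import Rotation as R
def proj(c,P):
    m=robot.camera_model(c);T=np.linalg.inv(m['pose']);q=np.asarray(P)@T[:3,:3].T+T[:3,3];q=q@np.array(m['camera_matrix']).T
    return q[:,:2]/q[:,2:]
def ray(c,uv,z):
    m=robot.camera_model(c);K=m['camera_matrix'];d=m['pose'][:3,:3]@np.linalg.solve(K,[uv[0],uv[1],1]);o=m['pose'][:3,3]
    return o+d*(z-o[2])/d[2]
def j2w(p,P):
    c,s=np.cos(p[2]),np.sin(p[2]);P=np.atleast_2d(P)/1000.
    return np.c_[p[0]+c*P[:,0]-s*P[:,1],p[1]+s*P[:,0]+c*P[:,1],P[:,2]]
def w2j(p,W):
    c,s=np.cos(p[2]),np.sin(p[2]);W=np.atleast_2d(W);d=W[:,:2]-p[:2]
    return np.c_[c*d[:,0]+s*d[:,1],-s*d[:,0]+c*d[:,1],W[:,2]]*1000
E
cat > fit.py <<'E'
from h import *
from scipy.optimize import least_squares
im=cv2.imread('pics/top0.png')
f=lambda a:np.array(a)/4.-0.375+np.array([200,140])
plate=f([(237,158),(415,130),(473,467),(297,495)])
b=im[175:265,255:300].astype(int)
red=(b[...,2]>120)&(b[...,1]<70)&(b[...,0]<70)
ys,xs=np.nonzero(red);rr=cv2.minAreaRect(np.c_[xs+255,ys+175].astype(np.float32));print('red',rr,cv2.boxPoints(rr).tolist())
redc=f([(260,211),(304,207),(346,454),(301,460)])
# end_stop, guide, hinge, leaf net
def model(p):
    bx,by=p[3:]
    pl=j2w(p,[(bx+102,by+54,14),(bx+102,by-54,14),(bx-102,by-54,14),(bx-102,by+54,14)])
    o=(24+36*.8+.6,54.8);i=(24+2*.8+.6,34.4)
    rd=j2w(p,[(55,*o),(55,*i),(-90,*i),(-90,*o)])
    nt=j2w(p,[(25,0,24),(0,24,34)])
    return proj('top',pl),proj('top',rd),proj('top',nt)
nt=np.array([(288.4,202),(278.4,218)])
def res(p):
    a,b,c=model(p);return np.r_[(a-plate).ravel(),(b-redc).ravel()*1,(c-nt).ravel()*.3]
s=least_squares(res,[.5,-.04,.17,-10,10],x_scale=[.01,.01,.01,1,1],loss='soft_l1')
p=s.x;print(p,np.degrees(p[2]));print(np.round(res(p),2))
np.save('jig.npy',p[:3])
import sys
for c in['top','side']:
    im=cv2.imread(f'pics/{c}0.png')
    x0,y0=(200,140)if c=='top' else(200,150)
    im=cv2.resize(im[y0:y0+150,x0:x0+200],(800,600),interpolation=cv2.INTER_CUBIC)
    def L(P,col):
        u=((proj(c,j2w(p,P))-[x0,y0]+.375)*4).astype(np.int32);cv2.polylines(im,[u],False,col,1)
    L([(-100,-24,24),(78,-24,24),(78,24,24),(-100,24,24),(-100,-24,24)],(255,0,255))
    L([(-98,-18,30),(-3,-18,30),(25,-13,30),(78,-13,30)],(0,255,0));L([(-98,18,30),(-3,18,30),(25,13,30),(78,13,30)],(0,255,0))
    L([(-91,24,39),(79,24,39)],(255,255,0))
    o=(53.4,54.8);i=(26.2,34.4)
    L([(55,*o),(55,*i),(-90,*i),(-90,*o),(55,*o)],(0,200,255))
    bx,by=s.x[3:];L([(bx+102,by+54,14),(bx+102,by-54,14),(bx-102,by-54,14),(bx-102,by+54,14),(bx+102,by+54,14)],(255,0,0))
    L([(75,-13,39),(75,13,39)],(0,0,255))
    cv2.imwrite(f'pics/{c}_ov.png',im)
S=robot.silhouettes('top','rod_clamp')
for r in S:print(r['rect'],r['conf'])
S=[r for r in S if abs(r['rect'][0]-297)<8 and abs(r['rect'][1]-230)<10]
if S:
    px=S[0]['pixels'];ys,xs=np.nonzero(px);rr=cv2.minAreaRect(np.c_[xs,ys].astype(np.float32));print(rr)
im=cv2.imread('pics/top0.png')[215:245,285:310].min(2)>190
ys,xs=np.nonzero(im);n,l,st,ce=cv2.connectedComponentsWithStats(im.astype(np.uint8));
k=1+np.argmax(st[1:,4]);ys,xs=np.nonzero(l==k);rr=cv2.minAreaRect(np.c_[xs+285,ys+215].astype(np.float32));print('white',st[k],rr)
print('corners jig',np.round(w2j(p,[ray('top',q,.042) for q in cv2.boxPoints(rr)]),1))
st=robot.read_state();Rm=R.from_rotvec(st['orientation']).as_matrix();print(st['t'],st['tool_pos'],Rm.round(3),st['force'])
E
python3 fit.py
```

```text
red ((275.2248229980469, 223.10736083984375), (61.46207809448242, 10.137476921081543), 79.99201965332031) [[264.8926086425781, 193.7248077392578], [274.8758239746094, 191.9630584716797], [285.5570373535156, 252.4899139404297], [275.5738220214844, 254.2516632080078]]
[ 0.55623055 -0.02034126  0.14664443 -9.95240733  7.90881054] 8.40210666647256
[-0.17 -0.15  0.33 -0.91  0.54  0.19 -0.8   0.79 -0.66  0.11  0.32 -0.22
  0.31 -0.26 -0.3   0.67  0.25  0.06  0.73 -1.1 ]
[296.6, 231.5, 11.0, 23.0] 0.7
[222.2, 267.6, 21.1, 31.9] 0.58
[349.0, 225.3, 23.8, 14.8] 0.58
((296.5899658203125, 230.6300048828125), (17.253406524658203, 10.323759078979492), 81.8698959350586)
white [  6   0  16  30 205] ((297.6480407714844, 230.56399536132812), (29.42665672302246, 13.058638572692871), 79.69515228271484)
corners jig [[ -9.9   7.5  42. ]
 [ -9.5 -22.5  42. ]
 [-77.  -23.2  42. ]
 [-77.4   6.7  42. ]]
1.05 [0.13842082 0.58379877 0.21860141] [[-0.973  0.231 -0.   ]
 [ 0.231  0.973 -0.   ]
 [-0.    -0.    -1.   ]] [-0.21182198  0.12936224  0.51077549]
```

View pics/top_ov.png

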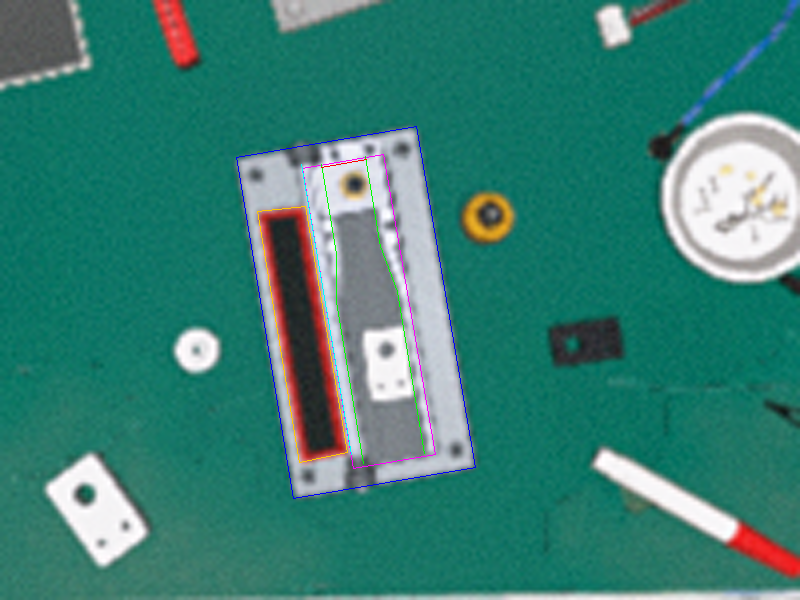

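View pics/side_ov.png

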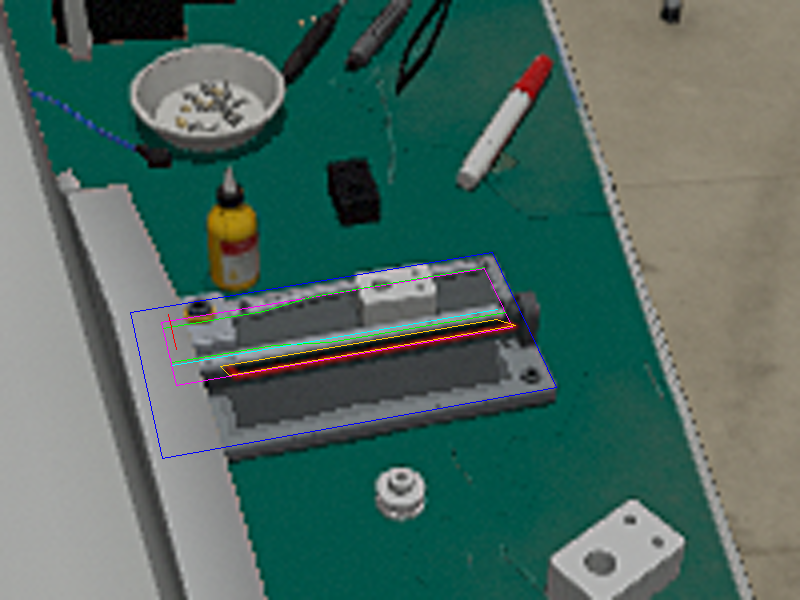

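The overlay fits in both views. In the top crop the block's corners are about (363,330), (404,326), (411,397) and (370,402). The true bed looks about 1.5 mm right of my fit.

```bash
python3 - <<'E'
from h import *
p=np.load('jig.npy')
f=lambda a:np.array(a)/4.-0.375+np.array([200,140])
c=f([(363,330),(404,326),(411,397),(370,402)])
W=np.array([ray('top',q,.042) for q in c]);print(np.round(w2j(p,W),1))
# shift jig 1.2mm right
p[:2]+=-.0012*np.array([-np.sin(p[2]),np.cos(p[2])]);np.save('jig.npy',p)
s=robot.read_state();T=np.array(s['tool_pos'])
Rm=R.from_rotvec(s['orientation']).as_matrix()
yaw=np.arctan2(Rm[1,1],Rm[0,1]);print(np.degrees(yaw)-90,np.degrees(p[2]))
for name,q in [('start mid',(-78,22,90)),('start low',(-78,22,32)),('end',(27,22,32))]:
    w=j2w(p,q)[0];print(name,w,w-T,(w-T)/.3)
print('turn/45', (np.degrees(p[2])+90-np.degrees(yaw))/45, j2w(p,(100,0,0))-j2w(p,(0,0,0)))
E
```

```text
[[-21.6   5.3  42. ]
 [-23.3 -18.3  42. ]
 [-64.1 -15.4  42. ]
 [-63.    8.3  42. ]]
-13.342748024636322 8.40210666647256
start mid [ 0.47602844 -0.01116182  0.09      ] [ 0.33760762 -0.59496058 -0.12860141] [ 1.12535875 -1.98320195 -0.42867136]
start low [ 0.47602844 -0.01116182  0.032     ] [ 0.33760762 -0.59496058 -0.18660141] [ 1.12535875 -1.98320195 -0.62200469]
end [0.57990147 0.00418072 0.032     ] [ 0.44148066 -0.57961805 -0.18660141] [ 1.47160218 -1.93206016 -0.62200469]
turn/45 0.483218993135753 [[0.0989267  0.01461194 0.        ]]
```

```bash
python3 -m handwheel '0.075 -0.132 0 0 0 0.03;0.15 -0.264 0 0 0 0.06;0.225 -0.396 0 0 0 0.1;0.3 -0.528 0 0 0 0.13;0.375 -0.66 0 0 0 0.161' 0.41 10
python3 -m handwheel '0.075 -0.132 0 0 0 0.03;0.15 -0.264 0 0 0 0.06;0.225 -0.396 0 0 0 0.1;0.3 -0.528 0 0 0 0.13;0.375 -0.66 0 0 0 0.161'
python3 -m handwheel '0.075 -0.132 0 0 0 0.03;0.15 -0.264 0 0 0 0.06;0.225 -0.396 -0.05 0 0 0.1;0.3 -0.528 -0.13 0 0 0.13;0.365 -0.663 -0.2 0 0 0.161'
python3 - <<'E'
from h import *
p=np.load('jig.npy')
for c in['top','side']:
    q,d=robot.read_camera(c);cv2.imwrite(f'pics/{c}1.png',cv2.resize(q[130:290,180:400] if c=='top' else q[100:310,180:400],None,fx=2.8 if c=='side' else 3.5,fy=2.8 if c=='side' else 3.5,interpolation=cv2.INTER_CUBIC)[...,::-1])
s=robot.read_state();Rm=R.from_rotvec(s['orientation']).as_matrix()
print(s['t'],s['tool_pos'],w2j(p,s['tool_pos']),Rm.round(3),np.degrees(np.arctan2(Rm[1,1],Rm[0,1]))-90,s['opening'],s['force'])
E
```

```text
t: 1.55
tool_pos: [0.2514, 0.3843, 0.2187]
orientation: [0.165, 3.137, 0.001]
force: [1.3, -0.2, 0.5]
opening: 0.0576
t: 2.05
tool_pos: [0.364, 0.1862, 0.219]
orientation: [-0.034, 3.14, 0.001]
force: [0.7, 1.1, -0.6]
opening: 0.0277
t: 2.55
tool_pos: [0.4735, -0.012, 0.1589]
orientation: [-0.231, 3.131, -0.0]
force: [0.7, 1.2, 0.3]
opening: 0.0272
2.65 [ 0.47182254 -0.01443079  0.15566719] [[-82.63841476  19.38067601 155.66718959]] [[-0.99  -0.142 -0.005]
 [-0.142  0.99  -0.001]
 [ 0.005 -0.    -1.   ]] 8.172470378642814 0.027223508830847506 [-0.39547205  0.93333455 -0.88996994]
```

View pics/top1.png

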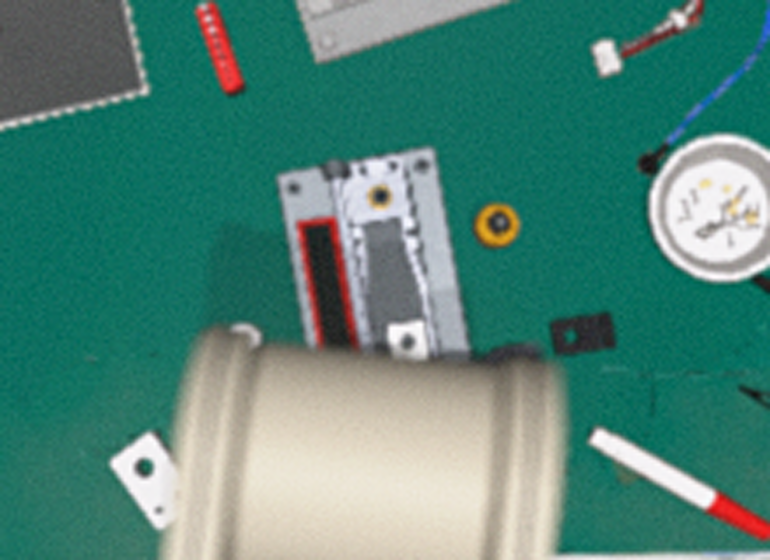

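View pics/side1.png

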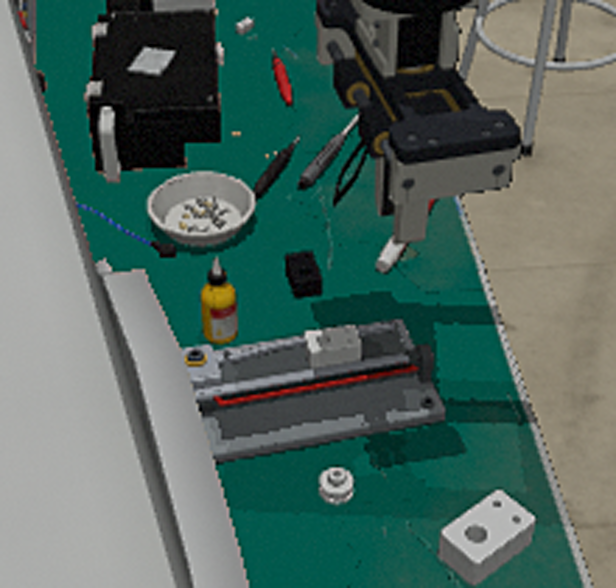

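Fingers are clear and set behind the block. Descending to just above the bar.

```bash
python3 -m handwheel '0 0 -0.12 0 0 0;0 0 -0.24 0 0 0;0 0 -0.31 0 0 0;0 0 -0.31 0 0 0;0 0 -0.31 0 0 0'
python3 - <<'E'
from h import *
p=np.load('jig.npy')
q,d=robot.read_camera('side');cv2.imwrite('pics/side2.png',cv2.resize(q[180:290,220:370],None,fx=5,fy=5,interpolation=cv2.INTER_CUBIC)[...,::-1])
q2,d=robot.read_camera('top')
s=robot.read_state();Rm=R.from_rotvec(s['orientation']).as_matrix()
print(s['t'],s['tool_pos'],w2j(p,s['tool_pos']),np.degrees(np.arctan2(Rm[1,1],Rm[0,1]))-90,s['opening'],s['force'])
E
```

```text
t: 3.15
tool_pos: [0.4726, -0.0098, 0.0668]
orientation: [-0.231, 3.133, 0.0]
force: [0.7, -0.4, 0.0]
opening: 0.0277
3.25 [ 0.47393294 -0.01010737  0.06816539] [[-79.9189354   23.34932139  68.16538966]] 8.414605061646881 0.02725371590522654 [-0.74156506 -0.56414613  1.35865542]
```

View pics/side2.png

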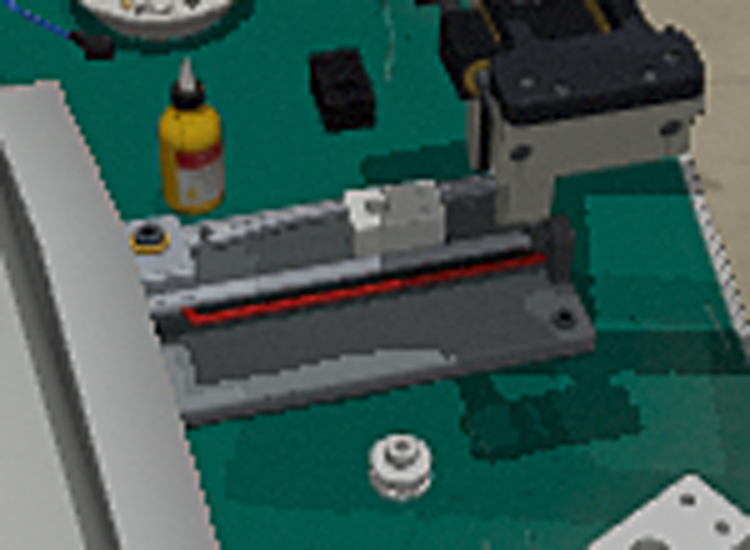

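```bash
python3 -m handwheel '0 0 -0.03 0 0 0;0 0 -0.055 0 0 0;0 0 -0.08 0 0 0;0 0 -0.1 0 0 0;0 0 -0.113 0 0 0'
python3 -m handwheel '0 0 0 0 0 0;0 0 0 0 0 0'
python3 - <<'E'
from h import *
p=np.load('jig.npy')
q,d=robot.read_camera('side');cv2.imwrite('pics/side3.png',cv2.resize(q[180:290,220:370],None,fx=5,fy=5,interpolation=cv2.INTER_CUBIC)[...,::-1])
q,d=robot.read_camera('top');cv2.imwrite('pics/top3.png',cv2.resize(q[160:260,240:340],None,fx=6,fy=6,interpolation=cv2.INTER_CUBIC)[...,::-1])
s=robot.read_state()
print(s['t'],s['tool_pos'],w2j(p,s['tool_pos']),s['opening'],s['force'],s['wrist_torque'])
E
```

```text
t: 3.75
tool_pos: [0.4727, -0.01, 0.0319]
orientation: [-0.23, 3.133, 0.001]
force: [-0.1, 1.3, 5.2]
opening: 0.0276
t: 3.95
tool_pos: [0.4727, -0.01, 0.0324]
orientation: [-0.23, 3.133, 0.001]
force: [0.8, 3.6, 4.0]
opening: 0.0274
4.05 [ 0.47267251 -0.01002011  0.03249777] [[-81.1530841   23.61981715  32.49777358]] 0.027628029496275592 [0.39733764 2.8520792  4.16504202] [ 0.59722932 -0.11661691 -0.06017012]
```

View pics/side3.png

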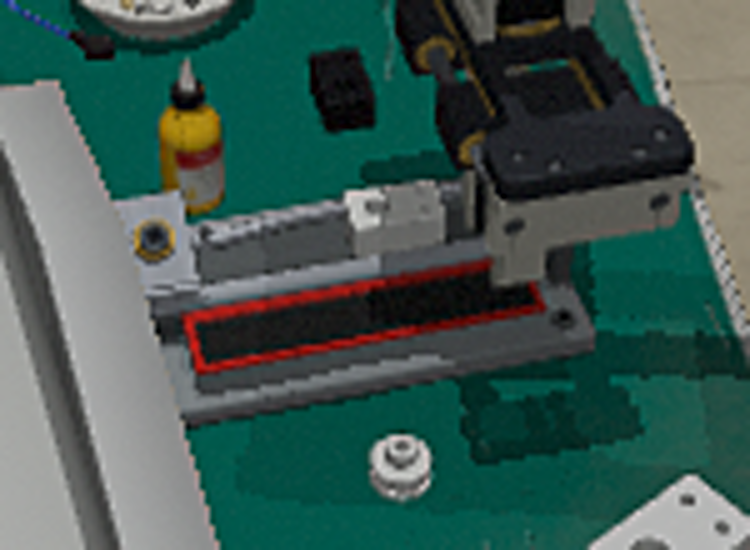

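View pics/top3.png

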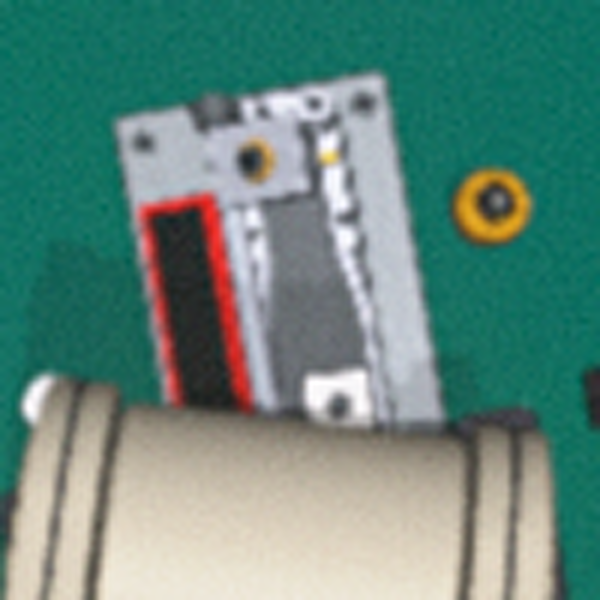

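```bash
python3 - <<'E'
from h import *
p=np.load('jig.npy')
for th in[.4,.5,.6,.7,.8]:
    a=th-.14;r=np.array([-43,8]) # underside z42 at level; top 48 
    for rz in(8,14):
        y=24-43*np.cos(a)+rz*np.sin(a);z=34+43*np.sin(a)+rz*np.cos(a)
        print(th,rz,np.round(y,1),np.round(z,1),((proj('top',j2w(p,[(46,y,z)]))-[240,160]+.4)*6).round(0))
d=j2w(p,[(100,0,0)])-j2w(p,[(0,0,0)]);print(d)
E
```

```text
0.4 8 -15.5 52.8 [[332. 190.]]
0.4 14 -14.0 58.6 [[328. 189.]]
0.5 8 -13.4 56.6 [[327. 190.]]
0.5 14 -11.3 62.3 [[321. 190.]]
0.6 8 -11.0 60.3 [[320. 190.]]
0.6 14 -8.3 65.6 [[314. 190.]]
0.7 8 -8.2 63.6 [[313. 191.]]
0.7 14 -5.0 68.7 [[305. 191.]]
0.8 8 -5.1 66.7 [[305. 192.]]
0.8 14 -1.4 71.4 [[295. 192.]]
[[0.0989267  0.01461194 0.        ]]
```

Leaf angle is about 0.7 by its projected corner, which is within the holding range. Pushing now.

```bash
python3 -m handwheel '0.026 0.0039 0 0 0 0;0.05 0.0074 0 0 0 0;0.073 0.0108 0 0 0 0;0.096 0.0142 0 0 0 0;0.12 0.0177 0 0 0 0'
python3 -m handwheel '0.02 0.003 0 0 0 0;0.04 0.0059 0 0 0 0;0.06 0.0089 0 0 0 0;0.08 0.0118 0 0 0 0;0.1 0.0148 0 0 0 0'
python3 - <<'E'
from h import *
p=np.load('jig.npy')
q,d=robot.read_camera('side');cv2.imwrite('pics/side4.png',cv2.resize(q[180:290,220:370],None,fx=5,fy=5,interpolation=cv2.INTER_CUBIC)[...,::-1])
q,d=robot.read_camera('top');cv2.imwrite('pics/top4.png',cv2.resize(q[160:260,240:340],None,fx=6,fy=6,interpolation=cv2.INTER_CUBIC)[...,::-1])
s=robot.read_state()
print(s['t'],s['tool_pos'],w2j(p,s['tool_pos']),s['opening'],s['force'],s['wrist_torque'])
E
```

```text
t: 4.55
tool_pos: [0.5089, -0.0048, 0.032]
orientation: [0.23, -3.133, 0.0]
force: [-3.8, -0.1, 4.9]
opening: 0.0278
t: 5.05
tool_pos: [0.539, -0.0004, 0.0322]
orientation: [-0.23, 3.133, -0.0]
force: [-3.5, -0.3, 4.8]
opening: 0.0275
5.15 [ 5.39751954e-01 -2.73397550e-04  3.25345172e-02] [[-13.36942332  23.46031257  32.53451725]] 0.027726476082063304 [-0.29391851  1.30330558  4.449251  ] [ 0.2031171  -0.08525768  0.06859106]
```

View pics/side4.png

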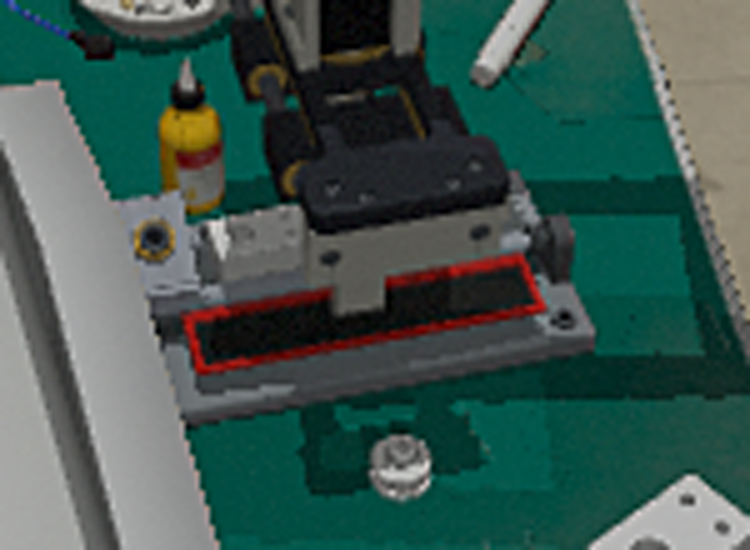

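View pics/top4.png

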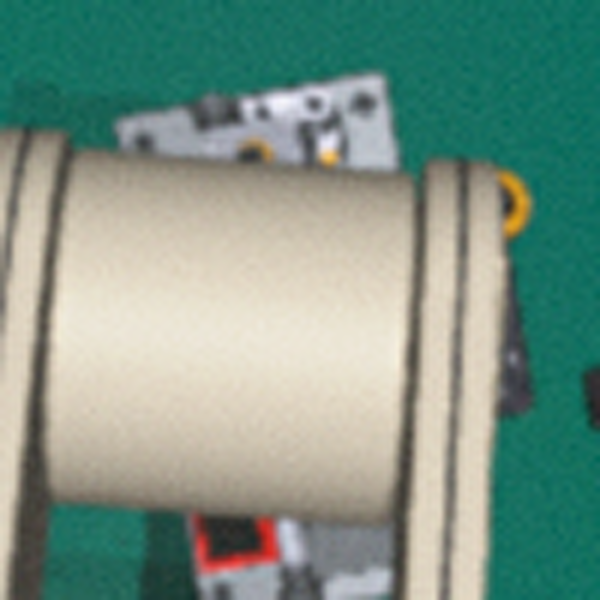

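The block is moving straight up the bed into the flare and the leaf is still open. Continuing slowly.

```bash
python3 -m handwheel '0.018 0.0027 0 0 0 0;0.036 0.0053 0 0 0 0;0.053 0.0078 0 0 0 0;0.07 0.0103 0 0 0 0;0.085 0.0126 0 0 0 0'
python3 -m handwheel '0.008 0.0012 0 0 0 0;0.016 0.0024 0 0 0 0;0.024 0.0035 0 0 0 0;0.029 0.0043 0 0 0 0;0.033 0.0049 0 0 0 0'
python3 - <<'E'
from h import *
p=np.load('jig.npy')
q,d=robot.read_camera('side');cv2.imwrite('pics/side5.png',cv2.resize(q[180:290,220:370],None,fx=5,fy=5,interpolation=cv2.INTER_CUBIC)[...,::-1])
s=robot.read_state()
print(s['t'],s['tool_pos'],w2j(p,s['tool_pos']),s['opening'],s['force'],s['wrist_torque'])
E
```

```text
t: 5.65
tool_pos: [0.5642, 0.0034, 0.0322]
orientation: [0.23, -3.133, 0.0]
force: [-4.2, 0.1, 6.0]
opening: 0.0276
t: 6.15
tool_pos: [0.5739, 0.0048, 0.0322]
orientation: [0.23, -3.133, 0.0]
force: [-4.0, -0.7, 5.6]
opening: 0.0276
6.2 [0.57407904 0.00481125 0.0322227 ] [[21.33219622 23.47453349 32.22269896]] 0.027517788432320302 [-3.0193959  -0.77706459  4.63701418] [0.07927788 0.56969283 0.02686351]
```

View pics/side5.png

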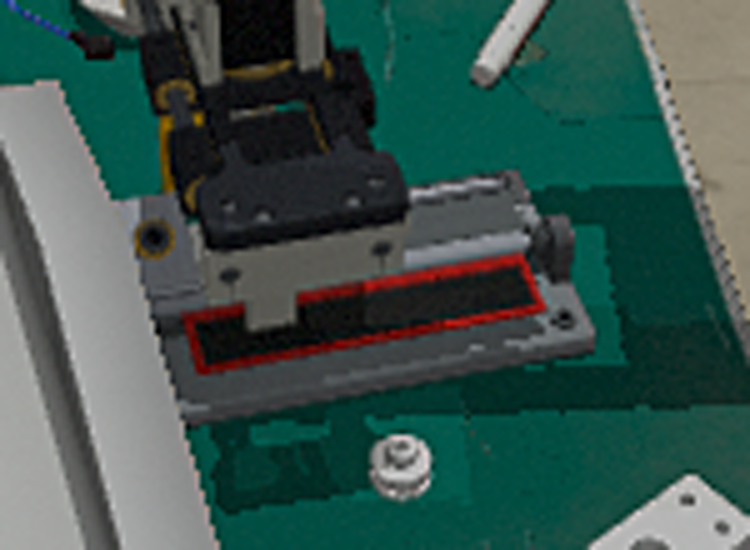

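```bash
python3 -m handwheel '0.004 0.0006 0 0 0 0;0.008 0.0012 0 0 0 0;0.0115 0.0017 0 0 0 0'
python3 -m handwheel '0.003 0.0005 0 0 0 0;0.005 0.0008 0 0 0 0'
```

```text
t: 6.5
tool_pos: [0.5774, 0.0053, 0.0322]
orientation: [0.23, -3.133, 0.0]
force: [-3.1, -0.3, 5.1]
opening: 0.0277
t: 6.7
tool_pos: [0.5782, 0.0054, 0.0321]
orientation: [0.23, -3.132, 0.0]
force: [-9.0, -0.8, 9.0]
opening: 0.0273
```

```bash
python3 -m handwheel '0.002 0.0003 0 0 0 0;0.004 0.0006 0 0 0 0'
python3 -m handwheel '0.003 0.0004 0 0 0 0;0.003 0.0004 0 0 0 0'
python3 - <<'E'
from h import *
p=np.load('jig.npy')
for c in ['side','top']:
    q,d=robot.read_camera(c);cv2.imwrite(f'pics/{c}6.png',cv2.resize(q[160:280,220:370],None,fx=5,fy=5,interpolation=cv2.INTER_CUBIC)[...,::-1])
s=robot.read_state()
print(s['t'],s['tool_pos'],w2j(p,s['tool_pos']),s['opening'],s['force'],s['wrist_torque'])
E
```

```text
t: 6.9
tool_pos: [0.5783, 0.0055, 0.0319]
orientation: [0.229, -3.129, 0.0]
force: [-13.4, -2.1, 12.7]
opening: 0.0276
t: 7.1
tool_pos: [0.5784, 0.0055, 0.0318]
orientation: [0.229, -3.128, 0.0]
force: [-16.7, -2.4, 14.2]
opening: 0.0274
7.2 [0.57836682 0.00550245 0.03183415] [[25.67495008 23.5317868  31.83414786]] 0.027453999658435313 [-15.69834195  -1.04014715  15.09722739] [-0.44069292  2.86945368 -0.1916669 ]
```

View pics/side6.png

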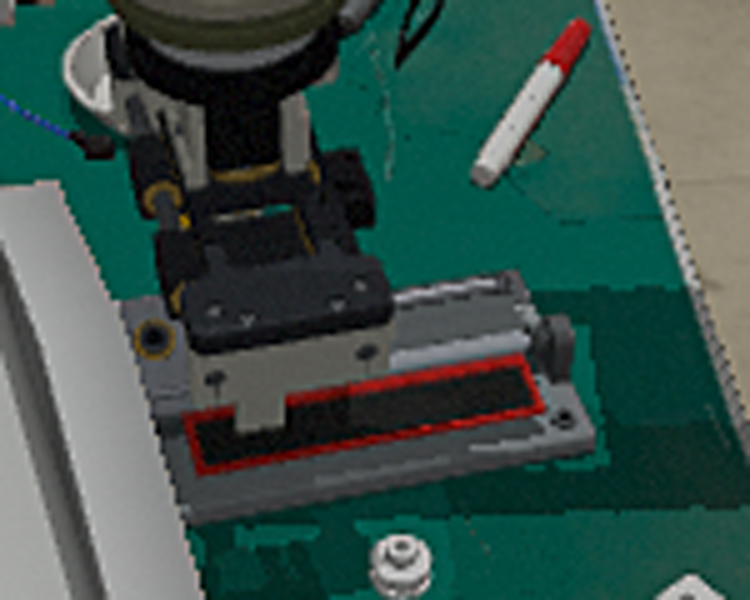

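View pics/top6.png

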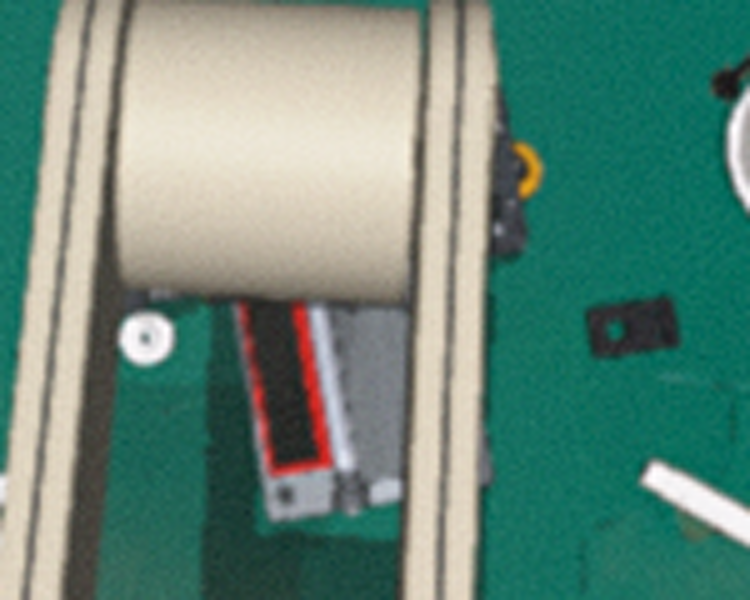

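Firm contact: force climbed from 3 to 16 N with no further motion. I'll back off along the bar with the leaf still held open, so I can see the block before releasing.

```bash
python3 -m handwheel '-0.01 -0.0015 0 0 0 0;-0.03 -0.0044 0 0 0 0;-0.07 -0.0103 0 0 0 0;-0.12 -0.0177 0 0 0 0;-0.17 -0.0251 0 0 0 0'
python3 -m handwheel '-0.05 -0.0074 0 0 0 0;-0.1 -0.0148 0 0 0 0;-0.12 -0.0177 0 0 0 0'
cat > look.py <<'E'
import sys
from h import *
n=sys.argv[1];p=np.load('jig.npy')
for c in ['side','top']:
    q,d=robot.read_camera(c);cv2.imwrite(f'pics/{c}{n}.png',cv2.resize(q[160:280,220:370],None,fx=5,fy=5,interpolation=cv2.INTER_CUBIC)[...,::-1])
s=robot.read_state()
print(s['t'],s['tool_pos'],w2j(p,s['tool_pos']),s['opening'],s['force'])
E
python3 look.py 7
```

```text
t: 7.7
tool_pos: [0.5313, -0.0017, 0.0333]
orientation: [-0.23, 3.129, -0.001]
force: [3.1, 0.3, 4.5]
opening: 0.0274
t: 8.0
tool_pos: [0.4943, -0.0071, 0.0329]
orientation: [-0.229, 3.13, -0.0]
force: [4.4, 0.6, 5.2]
opening: 0.0274
8.1 [ 0.49388951 -0.00713415  0.03260545] [[-59.74211054  23.37458669  32.6054546 ]] 0.027421910653753965 [-1.78591837  0.30692421  4.10999249]
```

View pics/side7.png

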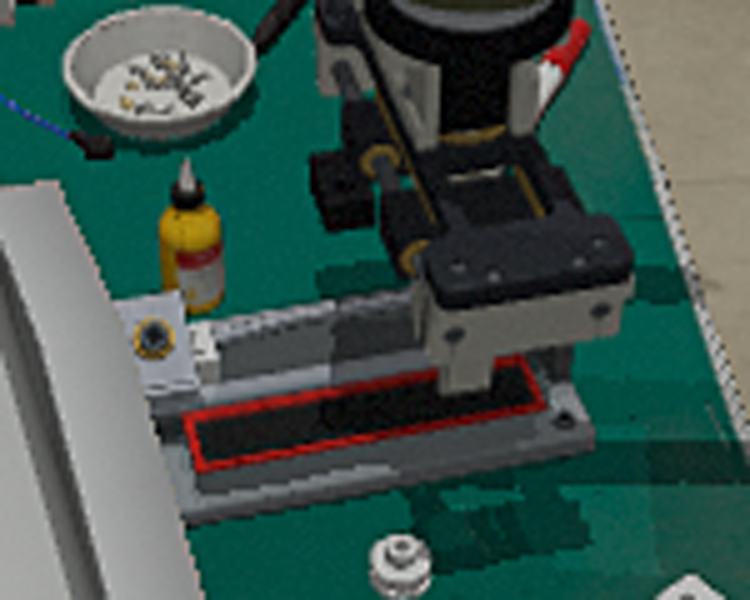

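View pics/top7.png

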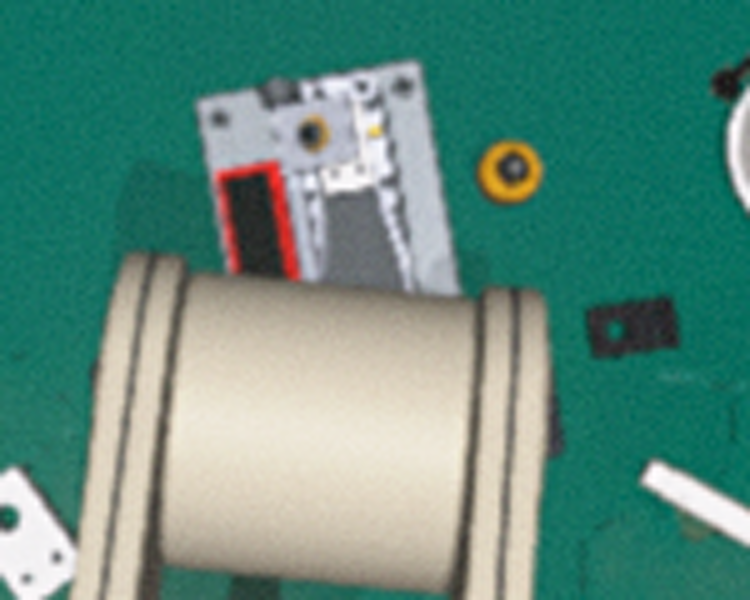

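```bash
python3 - <<'E'
from h import *
p=np.load('jig.npy')
for q in[(324,193),(378,186)]:
    print(w2j(p,ray('top',np.array(q)/5-.4+[220,160],.042)))
u=(proj('top',j2w(p,[(35,12,42),(35,-12,42),(78,13,30),(75,-13,39),(75,-18,39),(75,18,39)]))-[220,160]+.4)*5;print(u.round())
im=cv2.imread('pics/top7.png')[40:240,180:440];cv2.imwrite('pics/top7z.png',cv2.resize(im,None,fx=3,fy=3,interpolation=cv2.INTER_CUBIC))
E
```

```text
[[35.04294752 10.81734276 42.        ]]
[[ 34.02500514 -14.23249042  42.        ]]
[[321. 194.]
 [373. 185.]
 [304. 105.]
 [360. 100.]
 [371.  98.]
 [294. 111.]]
```

View pics/top7z.png

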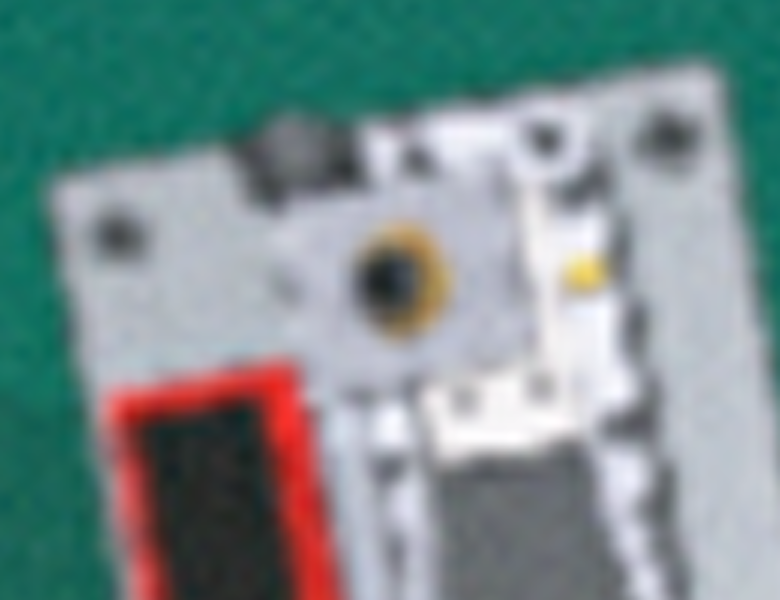

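The top view shows the block's rear edge at jig x about 34.5 (home is 35). Its far end meets the stop bar, it lies straight between the rails, and the leaf is still open. Releasing.

```bash
python3 -m handwheel '0 0 0.025 0 0 0;0 0 0.05 0 0 0;0 0 0.08 0 0 0;0 0 0.12 0 0 0;0 0 0.2 0 0 0'
python3 -m handwheel '0 0 0.12 0 0 0;-0.05 0 0.24 0 0 0;-0.1 0 0.36 0 0 0;-0.1 0 0.4 0 0 0;-0.1 0 0.4 0 0 0'
python3 -m handwheel '-0.03 0.12 0 0 0 0;-0.06 0.24 0 0 0 0;-0.09 0.36 0 0 0 0;-0.12 0.48 0 0 0 0;-0.15 0.6 0 0 0 0'
python3 look.py 8
```

```text
t: 8.6
tool_pos: [0.4924, -0.0067, 0.0915]
orientation: [0.23, -3.13, -0.001]
force: [0.8, -0.7, -0.0]
opening: 0.0273
t: 9.1
tool_pos: [0.4655, -0.0071, 0.2151]
orientation: [-0.23, 3.128, -0.002]
force: [0.8, 0.2, 0.2]
opening: 0.0271
t: 9.6
tool_pos: [0.4177, 0.1742, 0.2099]
orientation: [0.229, -3.13, 0.001]
force: [1.3, 0.0, 0.6]
opening: 0.0272
9.7 [0.41701427 0.17631583 0.20996453] [[-108.9866485   216.08855569  209.9645321 ]] 0.02714538052969775 [ 0.12952808 -0.56431327  0.11110325]
```

View pics/side8.png

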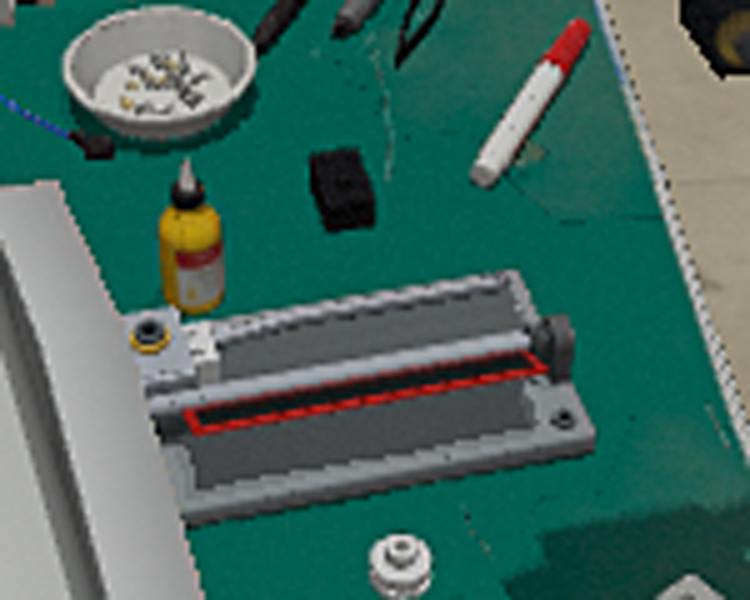

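View pics/top8.png

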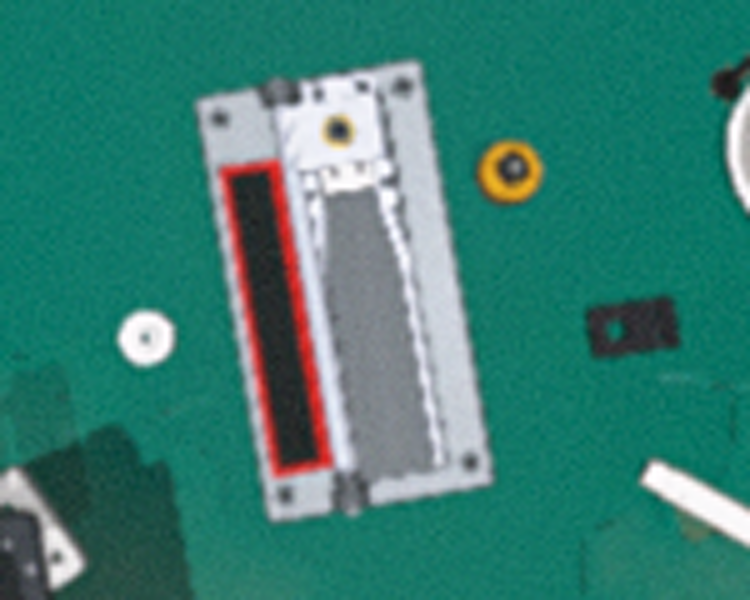

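The leaf is shut level on the block, the block's rear end sticks out about 11 mm (top crop rows 165–193), the surroundings are unmoved, and the arm is clear. Handing in.

```bash
python3 -c "
from plant import robot
print(robot.close_job())"
```

```text
the job is handed in; nothing more can be done
None
```

The rod clamp block is loaded in the drill jig: home against the end stop, with the leaf shut level on it. I handed the job in with the robot clear of everything, at about 9.7 s of the 38 s allowed.

- **Opening the leaf:** one fingertip pressed the thumb bar down to about 0.7 rad, estimated from the picture, with 4–6 N on the tool.
- **Pushing home:** the other fingertip pushed the block along the bed until it stopped moving while the force climbed from 3 to about 16 N. The vertical force also rose to about 15 N then, and both eased when I backed off.
- **Check before release:** I slid the fingers back along the bar with the leaf still open. The top picture showed the block's rear edge at jig x 34–35 (home is 35), straight between the rails.
- **Release:** I lifted the fingers and the leaf sprang shut onto the block.

**Last checks:** the final pictures show the leaf level, about 11 mm of the block sticking out, and the bottle, pulley, look-alikes and other things where they were. The finger stopped about 2 mm short of where I had calculated, which is within the stated 2 mm calibration. No check failed.

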